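Start a cast lever on its fixture pin and hold it level

TASK

Swing the clamping fixture's strap well clear of the nest, then pick up the cast lever by its balance point and carry it level to the fixture. Start its hub down over the locating pin with the small end over the nest, and stop there with about 2 cm of daylight between hub and seat: finish still holding the lever still and level, carried by the gripper alone, so that I can oil the seats before it goes down. Leave the oil can, the flux jar and the brass ring where they are.

Things in the scene. Friction and masses are not known exactly. Their poses are not given: they have to be found in the camera images.
- fixture: Clamping fixture, fixed to the bench: dark steel base plate 232 x 106 mm, top face 14 mm above the bench. Origin on the bench under the axis of its locating pin; z up; x runs along the plate from the pin towards the nest. The plate covers x -48 to 184 mm, y -47 to 59 mm. Small screw heads in its corners rise to 19 mm above the bench.
- hub_seat (a point): Centre of the hub seat, a bright steel disc 46 mm across round the foot of the locating pin, its top face 24 mm above the bench. The pin is 20 mm in diameter and rises 48 mm above the seat (72 mm above the bench); its last 12 mm taper to 10 mm. Axes as the fixture's.
- nest (a point): Centre of the top of the rest pad for the lever's small end, at the same height as the hub seat, at x 145, y -20 mm in the fixture's frame. Two bright steel cheek blocks stand 37 mm apart at either side of it, 8 mm above the pad.
- strap_pivot (a point): Point on the upright pivot of the swinging strap, at x 145, y 42 mm in the fixture's frame, 59 mm above the bench. A steel pillar 20 mm across, the pivot bolt's head reaches 73 mm above the bench.
- strap (a joint): Angle of the swinging strap, rad: 0 = over the nest (along the fixture's -y from the pivot), growing counterclockwise seen from above, out past the plate's end; 1.57 = along the fixture's +x; stop at 1.6. Starts at 0 to 0.25; from 0.9 on it is well clear. 22 to 26 mm wide, 10 mm thick, underside 54 mm above the bench. Slight friction (1.5 N at the screw); stays where it is left.
- clamp_screw (a point): Middle of the knurled clamp-screw head on the free end of the strap, 62 mm from the pivot: upright cylinder 19 mm in diameter, 22 mm tall, from 67 to 89 mm above the bench (this point 78 mm); it does not turn or lift; its tip stands 4 mm out below the strap. A handle to swing the strap by, from above.
- lever: Loose grey cast lever, 0.42 to 0.6 kg, 183 mm long, flat on the bench. Origin: bore centre on the underside; z up; x along the inner arm. Hub 48 mm across, 30 mm high, 26 mm bore right through; split lug 23 mm wide out to y = +48 mm. Inner arm: flat-sided bar 14 mm wide, 4 to 30 mm above the underside, x = 24 to 78 mm; outer arm 12 mm wide, 4 to 22 mm high, bent 17 degrees to -y.
- balance (a point): Balance point of the lever: in the middle of the inner arm's width, x = 47 mm, y = 0 and 20 mm above the lever's underside. Take the arm across its 14 mm with the fingers' middle within 10 mm of it along the arm. Axes as the lever's.
- small_end (a point): Centre of the underside of the lever's small end (boss 28 mm in diameter, 24 mm high, 10 mm hole), at x 145, y -20 mm in the lever's frame. Belongs straight over the nest.
- oil_can_1: Bystander: grey oil can with a brass spout, 64 x 114 x 151 mm, standing behind the fixture's pin end, to the right. Origin at the centre of its foot. Leave alone.
- flux_jar_1: Bystander: brown jar with a black screw cap, 56 mm in diameter, 68 mm tall, behind the lever to the left. Origin at the centre of its foot. Leave alone.
- brass_ring_1: Bystander: brass ring, 64 mm across, 12 mm high, lying near the front edge to the right. Origin at the centre of its underside. Leave alone.

How it is judged:
By the outcome, as a careful person would: the job done as asked, in the order asked, and still so for the second after the job is handed in, while the arm keeps its last pose, push and grip.
It also fails if it takes over 48 s, if anything falls off the work surface, if the arm or the gripper's body presses on something with over 40 N, if the wrist force passes 120 N, or if a joint passes its speed limit or range.

ROBOT

A 6-joint arm with a two-finger parallel gripper is mounted at the origin on a cart in front of the work surface, level with it; the furniture and walls round the work are solid. World frame = base frame: x ahead of the robot, y to its left, z up, the work surface at z = 0. Lengths are in m, angles in rad, forces in N, time in s.
With the tool pointing down it reaches from about 0.25 to 0.775 m from the base axis. Payload 8.9 kg.
Tool frame: the origin (TCP) lies midway between the tips of the shut fingers; the grasp point (between the pads) lies 19 mm behind it (ctrl.grip_point_offset is the distance from the TCP to the grasp point, in m); z points along the fingers, y is the line along which they close (so a half turn about z gives the same grasp; the last joint's range is limited). The gripper opens to 85 mm and grips with 20 to 120 N. Pads are 22 mm wide; open, the fingers measure 114 mm over their backs; the gripper's body (76 mm by 85 mm) begins 54 mm behind the grasp point. The pads swing forward as they close: fully open they stand 13 mm farther back than shut.
Start: joints at [1.165, 0.291, -0.153, 1.127, 0, 1.431], TCP at [0.138, 0.506, 0.231] pointing down, gripper open.
Joint ranges: [-2.52, 2.52], [-0.91, 1.74], [-1.3, 1.37], [-1.96, 2.02], [-1.52, 1.47], [-3.14, 3.14]. Speed limits (rad/s): [2.22, 2.22, 2.79, 3.14, 3.14, 3.14].

INTERFACE

Orientations are given as a 3x3 rotation matrix whose columns are the frame's x, y, z axes.
In Python, from plant import get_state, eyes, ctrl gives the robot as it stands. The module is installed in compiled form; this text tells all that it offers.
- The arm moves only by the shell command python3 -m jog 'ROWS'. ROWS is a JSON object whose one key "rows" holds a list of rows, each an object of numbers: "claw": the finger opening in cm, from 0 to 8.54; "tx", "ty", "tz": the shift along the tool's x, y, z in cm; "spin": the turn about the tool's z in degrees. In form: {"rows": [{"claw": .., "tx": .., "ty": .., "tz": .., "spin": ..}, ...]}. A call has exactly 8 rows; each row is the pose to reach, as a shift and turn from the pose commanded when the call began, along the tool's axes at that moment; what a row does not reach only later rows make up. A row lasts 1/12 s, in which the tool goes at most 41.7 mm and 7.16 degrees, less where a joint would pass 70% of its speed; a pose out of reach is approached as far as the arm can. A call with a gripper value outside its range is refused whole. The fingers move at their own pace and stop on an object; the grip force is fixed at half the most. Time passes only in rows, so rows that repeat a pose let the fingers close, or fill a call up. It gives the time, the measured TCP pose, the force, the opening and the grip force at its end, in the units of the state.
- get_state(): the state, without advancing time (a new reading comes with each control period).
- eyes.capture(name): name is "scene" or "top" or "wrist"; returns a dict with "frame" (400x640x3 uint8, red, green, blue), "fx", "fy", "cx", "cy" (pixels), "k1" (the pictures are not rectified: a ray, as slopes to the right and down, at radius r is drawn at 1 + k1 r^2 times it, then the intrinsics apply), "world_from_camera" (4x4, takes a point from camera to world coordinates). Camera axes: x right, y down, z forward; pixel columns grow to the right and rows downward; lengths in m; the calibration is good to about 2 mm. A picture is of the moment at which its call begins. There is no depth.
- ctrl.sign_off(): hands the job in; it is judged then, once.
The state is a dict: "time_s": time; "qpos": joint angles; "joint_vel": joint speeds; "joint_efforts": joint torques, N m; "tcp_pos": TCP position; "orientation": TCP orientation; "ft_force": force on the tool from outside, world axes, zero at the start; "ft_torque": the same for the moment, N m; "opening": finger opening in m; "finger_force": force on a finger pad.
Only numpy, scipy, OpenCV 4.12 (cv2) and the standard library are available. Lean on these libraries where they do the work, as an engineer would, in place of code of your own. Each camera call takes 0.05 s, during which the arm holds its last target. There are 200 camera calls.

## Working session

There is one attempt and no reset: what is moved stays moved. The work goes in short steps, Python scripts to look and compute and a shell command to move; the robot and the scene stay as the last step left them, time stands still between calls to the robot, and variables do not carry over. Pictures are saved under pics/ and viewed, at most 10 in all, crops included, and the job is handed in when it is done.

```bash
mkdir -p pics
cat > h.py <<'E'
import numpy as np, cv2
from plant import get_state, eyes, ctrl
def cap(n,save=None):
    c=eyes.capture(n)
    if save: cv2.imwrite('pics/'+save,c['frame'][:,:,::-1])
    np.savez('last_%s.npz'%n,**c)
    return c
def load(n): return {k:v for k,v in np.load('last_%s.npz'%n).items()}
def ray(c,u,v):
    d=np.array([(u-c['cx'])/c['fx'],(v-c['cy'])/c['fy']]); s=d.copy()
    for _ in range(20): s=d/(1+c['k1']*(s@s))
    T=c['world_from_camera']; return T[:3,3],T[:3,:3]@np.r_[s,1]
def pt(c,u,v,z):
    o,d=ray(c,u,v); return o+d*(z-o[2])/d[2]
def proj(c,p):
    T=c['world_from_camera']; q=T[:3,:3].T@(np.asarray(p)-T[:3,3]); s=q[:2]/q[2]
    s=s*(1+c['k1']*(s@s)); return np.array([s[0]*c['fx']+c['cx'],s[1]*c['fy']+c['cy']])
E
python3 - <<'E'
from h import *
np.set_printoptions(precision=4,suppress=True)
for n in('top','scene'):
    c=cap(n,n+'0.png'); print(n,c['fx'],c['cx'],c['cy'],c['k1'],c['world_from_camera'])
s=get_state();print(s['time_s'],s['tcp_pos'],s['orientation'],s['opening'],s['ft_force'])
E
```

```text
top 430.255175989072 309.7795700496241 196.41687968327906 -0.07359841906331828 [[ 0.0278 -0.9895  0.1415  0.319 ]
 [-0.9996 -0.0267  0.0096 -0.0385]
 [-0.0058 -0.1417 -0.9899  1.1671]
 [ 0.      0.      0.      1.    ]]
scene 485.7572718894498 320.84012455038044 192.5799905048962 -0.13732562809783497 [[ 0.5777 -0.6101  0.5424 -0.1928]
 [-0.8163 -0.4313  0.3843 -0.5027]
 [-0.0005 -0.6647 -0.7471  1.0324]
 [ 0.      0.      0.      1.    ]]
0.1 [0.1382 0.506  0.2308] [[-0.9646  0.2637 -0.0005]
 [ 0.2637  0.9646 -0.0011]
 [ 0.0002 -0.0012 -1.    ]] 0.08522849024586497 [ 0.6283  0.9602 -0.5849]
```

View pics/top0.png

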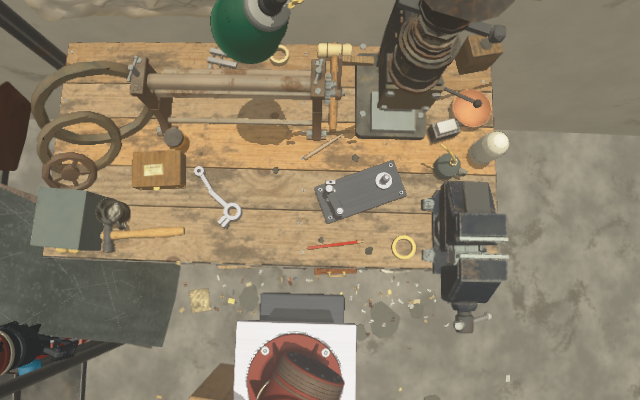

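View pics/scene0.png

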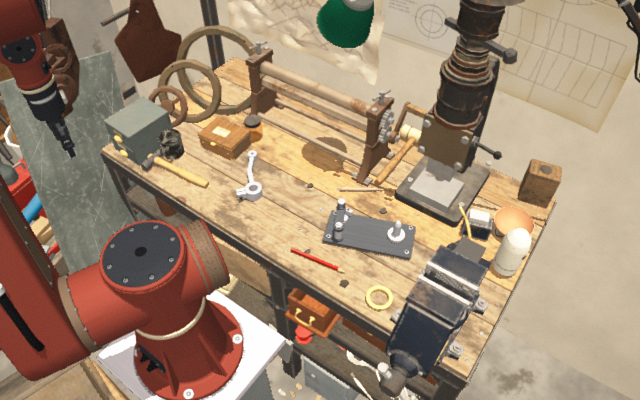

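The top view shows the lever with its hub near (231,212), its small end near (199,172) and its lug near (223,223). The fixture has its pin near (383,180), the strap pivot near (337,210) and the screw near (330,182). I'll enlarge these areas to get exact pixels.

Run:
```python
import cv2,numpy as np
t=cv2.imread('pics/top0.png');s=cv2.imread('pics/scene0.png')
def cr(i,x,y,w=100,h=75,f=4):return cv2.resize(i[y:y+h,x:x+w],None,fx=f,fy=f,interpolation=cv2.INTER_CUBIC)
a=np.hstack([cr(t,170,160),cr(t,312,155)]);b=np.hstack([cr(s,200,140),cr(s,320,190)])
cv2.imwrite('pics/crop0.png',np.vstack([a,b]))
```

```text
(no output)
```

View pics/crop0.png

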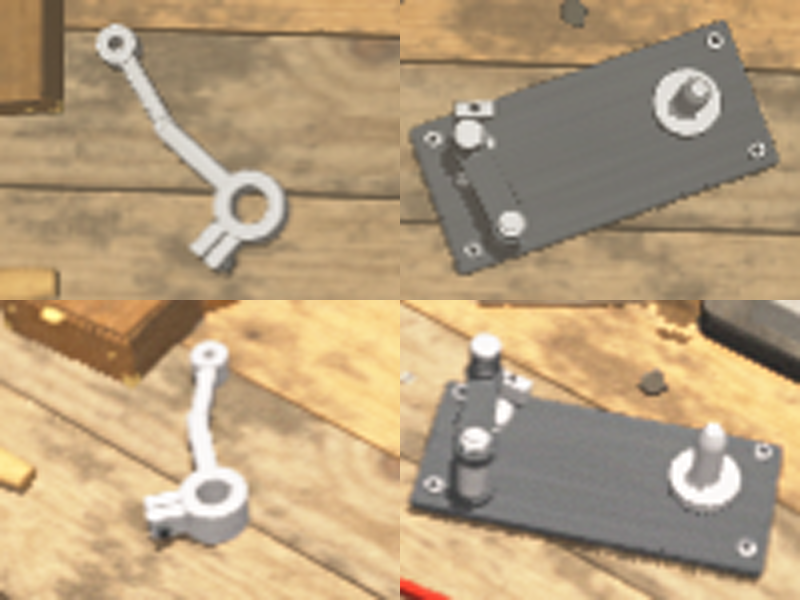

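The crop gives these pixels:
- **Top view, lever:** bore (231.9,210.9), small hole (198.9,170.4).
- **Top view, fixture:** seat (383.4,179.9), bolt head (339.4,210.4), screw head (328.9,187.9), and the corner screws.
- **Scene view:** the same features are visible.

Next I turn them into positions and check them against the given sizes.

Run:
```python
from h import *
np.set_printoptions(precision=4,suppress=True)
t,s=load('top'),load('scene')
P=lambda c,x,y,ox,oy,z:pt(c,ox+(x+.5)/4-.5,oy+(y+.5)/4-.5,z)
T=lambda x,y,z:P(t,x,y,312-100,155,z) ; TL=lambda x,y,z:P(t,x,y,170,160,z)
S=lambda x,y,z:P(s,x,y-300,320-100,190,z); SL=lambda x,y,z:P(s,x,y-300,200,140,z)
F={'hub':(TL(249,205,.03),SL(214,490,.03)),'small':(TL(117,43,.024),SL(209,355,.024)),
'seat':(T(687,101,.024),S(705,479,.024)),'pintop':(T(699,88,.072),S(713,427,.072)),
'bolt':(T(511,221,.073),S(475,439,.073)),'screw':(T(468,132,.089),S(485,346,.089))}
for k,(a,b) in F.items():print(k,a,b,(a-b)[:2]*1e3)
# fixture frame fit in the top view and in the scene: corner screws + seat + bolt
cx=[(715,41),(757,150),(433,138),(473,250)]
q=np.array([T(x,y,.019)[:2] for x,y in cx]);print('corner lens',np.linalg.norm(q[0]-q[1]),np.linalg.norm(q[0]-q[2]),np.linalg.norm(q[1]-q[3]), q.mean(0))
sx=[(763,451),(747,547),(460,392),(433,483)]
r=np.array([S(x,y,.019)[:2] for x,y in sx]);print(np.linalg.norm(r[0]-r[1]),np.linalg.norm(r[0]-r[2]),np.linalg.norm(r[1]-r[3]), r.mean(0))
def fit(A,B):
    A,B=np.array(A)/1e3,np.array(B); a=A-A.mean(0);b=B-B.mean(0)
    th=np.arctan2((a[:,0]*b[:,1]-a[:,1]*b[:,0]).sum(),(a*b).sum()); R=np.array([[np.cos(th),-np.sin(th)],[np.sin(th),np.cos(th)]])
    o=B.mean(0)-R@A.mean(0); return th,o,((A@R.T+o-B)*1e3)
for i,qq in ((0,q),(1,r)):
    ctr=[68,6]
    th,o,e=fit([[0,0],[0,0],ctr,[145,42]],[F['seat'][i][:2],F['pintop'][i][:2],qq.mean(0),F['bolt'][i][:2]])
    # edge directions
    d1=qq[2]-qq[0];d2=qq[3]-qq[1]
    print('fix',th,o,'edge',np.arctan2(d1[1],d1[0]),np.arctan2(d2[1],d2[0]));print(e)
    sc=F['screw'][i][:2]-F['bolt'][i][:2];print('strap',np.linalg.norm(sc),np.arctan2(sc[1],sc[0])-(th-np.pi/2))
    print('lever',fit([[0,0],[145,-20]],[F['hub'][i][:2],F['small'][i][:2]]))
```

```text
hub [0.437  0.1791 0.03  ] [0.4422 0.1793 0.03  ] [-5.1646 -0.2167]
small [0.5459 0.2768 0.024 ] [0.5483 0.2763 0.024 ] [-2.3753  0.4919]
seat [ 0.5329 -0.2249  0.024 ] [ 0.5331 -0.2266  0.024 ] [-0.2532  1.6235]
pintop [ 0.5327 -0.2249  0.072 ] [ 0.5372 -0.2236  0.072 ] [-4.5219 -1.26  ]
bolt [ 0.4427 -0.1045  0.073 ] [ 0.4421 -0.1065  0.073 ] [0.5527 2.0213]
screw [ 0.4969 -0.0752  0.089 ] [ 0.4978 -0.0763  0.089 ] [-0.8216  1.0734]
corner lens 0.07977364714009362 0.2039908205778907 0.20413547517915626 [ 0.5024 -0.1637]
0.07903840069450982 0.20541802733272665 0.20508310556251083 [ 0.5054 -0.1637]
fix 1.9321866137663355 [ 0.5327 -0.2251] edge 1.9327455476206932 1.9359722338026533
[[-0.1656 -0.1441]
 [ 0.0396 -0.1924]
 [ 0.6294  0.1374]
 [-0.5034  0.1991]]
strap 0.06164854786424678 0.1334265355379144
lever (np.float64(0.8680743772258085), array([0.437 , 0.1791]), array([[-0.0271, -0.0243],
       [ 0.0271,  0.0243]]))
fix 1.9530335516404562 [ 0.5355 -0.225 ] edge 1.9374158117545273 1.9347101649979828
[[ 2.3193  1.5223]
 [-1.7442 -1.4094]
 [-0.8643 -0.4623]
 [ 0.2892  0.3494]]
strap 0.06330842024709488 0.11544835970604889
lever (np.float64(0.8773582097749038), array([0.4412, 0.1785]), array([[-0.9658, -0.8824],
       [ 0.9658,  0.8824]]))
```

Both views agree to a few mm, and the sizes match: strap radius 62 mm, screw spacing 204/80 mm, lever length OK. Now the swing moves, starting with the approach to the screw head.

```bash
cat >> h.py <<'E'
def plan(*wps):
    """wps: (x,y,z,yaw of tool y axis in deg[mod 180], label)"""
    s=get_state();R=s['orientation'];p=s['tcp_pos'];y0=np.degrees(np.arctan2(R[1,1],R[0,1]))
    print('t',round(s['time_s'],2),'tcp',np.round(p,4),'yaw',round(y0,1),'q6',round(s['qpos'][5],2),'open',round(s['opening'],4),'F',np.round(s['ft_force'],1),'tilt',np.round(R[2,:2],4))
    prev=0
    for x,y,z,yaw in wps:
        d=R.T@(np.array([x,y,z])-p)*100; sp=-((yaw-y0+90-(-prev))%180-90)+prev
        sp=-(yaw-y0); sp=sp-180*np.round((sp-prev)/180); prev=sp
        print('tx %.2f ty %.2f tz %.2f spin %.1f'%(*d,sp))
E
python3 - <<'E'
from h import *
plan((.497,-.0755,.17,118),(.497,-.0755,.073,118))
E
```

```text
t 0.1 tcp [0.1382 0.506  0.2308] yaw 74.7 q6 1.43 open 0.0852 F [ 0.6  1.  -0.6] tilt [ 0.0002 -0.0012]
tx -49.94 ty -46.63 tz 6.12 spin -43.3
tx -49.94 ty -46.62 tz 15.82 spin -43.3
```

```bash
python3 -m jog '{"rows":[{"claw":4,"tx":-3,"ty":-2.8,"tz":0,"spin":-5},{"claw":4,"tx":-6,"ty":-5.6,"tz":0,"spin":-10},{"claw":4,"tx":-9,"ty":-8.4,"tz":0,"spin":-15},{"claw":4,"tx":-12,"ty":-11.2,"tz":0,"spin":-20},{"claw":4,"tx":-15,"ty":-14,"tz":0,"spin":-25},{"claw":4,"tx":-18,"ty":-16.8,"tz":0,"spin":-30},{"claw":4,"tx":-21,"ty":-19.6,"tz":0,"spin":-35},{"claw":4,"tx":-24,"ty":-22.4,"tz":0,"spin":-43}]}'
python3 - <<'E'
from h import *
plan((.497,-.0755,.15,118))
E
```

```text
time_s: 0.77
tcp_pos: [0.3056, 0.2352, 0.2313]
orientation: [[-0.905, -0.425, 0.0], [-0.425, 0.905, -0.0], [-0.0, -0.0, -1.0]]
ft_force: [1.9, 0.5, 0.2]
opening: 0.04
finger_force: 0.0
t 0.77 tcp [0.3056 0.2352 0.2313] yaw 115.2 q6 0.03 open 0.04 F [1.9 0.5 0.2] tilt [-0.     -0.0003]
tx -4.12 ty -36.25 tz 8.14 spin -2.8
```

```bash
python3 -m jog '{"rows":[{"claw":4,"tx":-0.4,"ty":-4,"tz":0.5,"spin":-1},{"claw":4,"tx":-0.8,"ty":-8,"tz":1,"spin":-2},{"claw":4,"tx":-1.3,"ty":-12,"tz":2,"spin":-2},{"claw":4,"tx":-1.8,"ty":-16,"tz":3,"spin":-2},{"claw":4,"tx":-2.2,"ty":-20,"tz":4,"spin":-2},{"claw":4,"tx":-2.6,"ty":-24,"tz":5,"spin":-2},{"claw":4,"tx":-3.1,"ty":-28,"tz":6,"spin":-2},{"claw":4,"tx":-3.5,"ty":-31,"tz":6.5,"spin":-2}]}'
python3 - <<'E'
from h import *
plan((.497,-.0755,.15,118),(.497,-.0755,.073,118))
E
```

```text
time_s: 1.43
tcp_pos: [0.4682, -0.0318, 0.1651]
orientation: [[-0.892, -0.452, -0.001], [-0.452, 0.892, -0.0], [0.001, 0.0, -1.0]]
ft_force: [0.0, -0.2, 0.3]
opening: 0.0397
finger_force: 0.0
t 1.43 tcp [ 0.4682 -0.0318  0.1651] yaw 116.9 q6 -0.69 open 0.0397 F [ 0.  -0.2  0.3] tilt [0.0008 0.0002]
tx -0.59 ty -5.20 tz 1.51 spin -1.1
tx -0.60 ty -5.20 tz 9.21 spin -1.1
```

```bash
python3 -m jog '{"rows":[{"claw":4,"tx":-0.4,"ty":-3.5,"tz":0.5,"spin":-1},{"claw":4,"tx":-0.6,"ty":-5.2,"tz":1.5,"spin":-1},{"claw":4,"tx":-0.6,"ty":-5.2,"tz":1.5,"spin":-1},{"claw":4,"tx":-0.6,"ty":-5.2,"tz":1.5,"spin":-1},{"claw":4,"tx":-0.6,"ty":-5.2,"tz":4.5,"spin":-1},{"claw":4,"tx":-0.6,"ty":-5.2,"tz":7.5,"spin":-1},{"claw":4,"tx":-0.6,"ty":-5.2,"tz":9.2,"spin":-1},{"claw":4,"tx":-0.6,"ty":-5.2,"tz":9.2,"spin":-1}]}'
python3 - <<'E'
from h import *
cap('scene','scene1.png')
i=cv2.imread('pics/scene1.png')[140:290,260:460];cv2.imwrite('pics/s1c.png',cv2.resize(i,None,fx=3,fy=3))
W=[]
for a in (.487+np.arange(1,9)*1.25/8):
    W.append((.4425+.062*np.cos(a),-.105+.062*np.sin(a),.073,np.degrees(a)+90))
plan(*W)
E
```

```text
time_s: 2.1
tcp_pos: [0.4934, -0.0708, 0.0717]
orientation: [[-0.883, -0.47, -0.006], [-0.47, 0.883, 0.002], [0.004, 0.004, -1.0]]
ft_force: [-0.2, 1.0, -0.6]
opening: 0.0397
finger_force: 0.0
t 2.15 tcp [ 0.4947 -0.0712  0.0735] yaw 118.0 q6 -0.78 open 0.0398 F [-0.  -1.2 -0.9] tilt [0.0025 0.0026]
tx 0.07 ty 0.42 tz 0.05 spin -8.8
tx 0.29 ty 1.36 tz 0.06 spin -17.8
tx 0.66 ty 2.26 tz 0.06 spin -26.7
tx 1.16 ty 3.09 tz 0.06 spin -35.7
tx 1.78 ty 3.83 tz 0.07 spin -44.6
tx 2.51 ty 4.46 tz 0.07 spin -53.6
tx 3.33 ty 4.97 tz 0.07 spin -62.6
tx 4.23 ty 5.35 tz 0.08 spin -71.5
```

View pics/s1c.png

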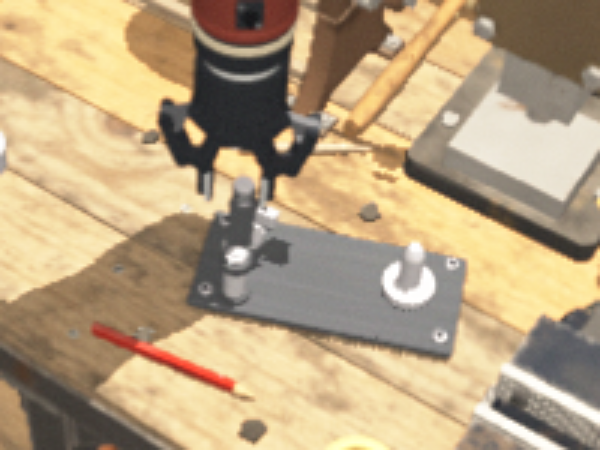

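The picture shows the open fingers on either side of the clamp-screw head at about (243,190) in the crop, so I swing along the arc.

```bash
python3 -m jog '{"rows":[{"claw":3,"tx":0,"ty":0,"tz":0,"spin":-4.5},{"claw":3,"tx":0.1,"ty":0.4,"tz":0,"spin":-9},{"claw":3,"tx":0.15,"ty":0.9,"tz":0,"spin":-13.5},{"claw":3,"tx":0.3,"ty":1.36,"tz":0,"spin":-18},{"claw":3,"tx":0.45,"ty":1.8,"tz":0,"spin":-22},{"claw":3,"tx":0.65,"ty":2.25,"tz":0,"spin":-27},{"claw":3,"tx":0.9,"ty":2.7,"tz":0,"spin":-31},{"claw":3,"tx":1.15,"ty":3.1,"tz":0,"spin":-36}]}'
python3 - <<'E'
from h import *
W=[]
for a in (1.112+np.arange(1,9)*.75/8):
    W.append((.4425+.062*np.cos(a),-.105+.062*np.sin(a),.073,np.degrees(a)+90))
plan(*W)
E
```

```text
time_s: 2.82
tcp_pos: [0.4732, -0.0502, 0.0765]
orientation: [[-0.435, -0.9, 0.004], [-0.9, 0.435, -0.001], [-0.001, -0.004, -1.0]]
ft_force: [1.5, -0.6, -0.4]
opening: 0.0302
finger_force: 0.9
t 2.82 tcp [ 0.4732 -0.0502  0.0765] yaw 154.2 q6 -1.38 open 0.0302 F [ 1.5 -0.6 -0.4] tilt [-0.001  -0.0037]
tx 0.09 ty 0.91 tz 0.35 spin -4.9
tx 0.17 ty 1.49 tz 0.34 spin -10.3
tx 0.30 ty 2.05 tz 0.34 spin -15.6
tx 0.48 ty 2.61 tz 0.34 spin -21.0
tx 0.72 ty 3.14 tz 0.34 spin -26.4
tx 1.00 ty 3.65 tz 0.33 spin -31.7
tx 1.33 ty 4.13 tz 0.33 spin -37.1
tx 1.70 ty 4.57 tz 0.33 spin -42.5
```

```bash
python3 -m jog '{"rows":[{"claw":3,"tx":0.1,"ty":0.9,"tz":0.2,"spin":-5},{"claw":3,"tx":0.17,"ty":1.5,"tz":0.2,"spin":-10},{"claw":3,"tx":0.3,"ty":2.05,"tz":0.2,"spin":-15},{"claw":3,"tx":0.5,"ty":2.6,"tz":0.2,"spin":-21},{"claw":3,"tx":0.7,"ty":3.1,"tz":0.2,"spin":-26},{"claw":3,"tx":1,"ty":3.6,"tz":0.2,"spin":-32},{"claw":3,"tx":1.2,"ty":3.9,"tz":0.2,"spin":-35},{"claw":4,"tx":1.2,"ty":3.9,"tz":0.2,"spin":-35}]}'
python3 - <<'E'
from h import *
L=np.array([.4385,.179]);th=.871
b=L+.047*np.array([np.cos(th),np.sin(th)]);print(b)
plan((*b,.2,np.degrees(th)+90))
E
```

```text
time_s: 3.48
tcp_pos: [0.4319, -0.044, 0.0741]
orientation: [[0.159, -0.987, 0.002], [-0.987, -0.159, -0.001], [0.001, -0.002, -1.0]]
ft_force: [-0.5, -0.3, 0.2]
opening: 0.0394
finger_force: 0.0
[0.46877091 0.21495375]
t 3.48 tcp [ 0.4319 -0.044   0.0741] yaw -170.9 q6 -2.0 open 0.0394 F [-0.5 -0.3  0.2] tilt [ 0.001  -0.0021]
tx -24.97 ty -7.78 tz -12.60 spin 49.2
```

```bash
python3 -m jog '{"rows":[{"claw":4,"tx":0,"ty":0,"tz":-3.5,"spin":0},{"claw":4,"tx":0,"ty":0,"tz":-7,"spin":0},{"claw":5,"tx":0,"ty":0,"tz":-10.5,"spin":5},{"claw":6,"tx":-3.8,"ty":-1.2,"tz":-12,"spin":11},{"claw":6,"tx":-7.5,"ty":-2.4,"tz":-12,"spin":17},{"claw":6,"tx":-11.3,"ty":-3.5,"tz":-12,"spin":23},{"claw":6,"tx":-15,"ty":-4.7,"tz":-12,"spin":29},{"claw":6,"tx":-18.8,"ty":-5.9,"tz":-12,"spin":35}]}'
python3 - <<'E'
from h import *
plan((.4688,.215,.16,139.9))
E
```

```text
time_s: 4.15
tcp_pos: [0.4589, 0.1383, 0.1941]
orientation: [[-0.433, -0.901, 0.002], [-0.901, 0.433, 0.0], [-0.001, -0.002, -1.0]]
ft_force: [1.6, -0.9, 0.2]
opening: 0.0598
finger_force: 0.0
t 4.15 tcp [0.4589 0.1383 0.1941] yaw 154.3 q6 -0.98 open 0.0598 F [ 1.6 -0.9  0.2] tilt [-0.0013 -0.0019]
tx -7.34 ty 2.43 tz 3.41 spin 14.4
```

```bash
python3 -m jog '{"rows":[{"claw":6,"tx":-3.5,"ty":1.2,"tz":1,"spin":6},{"claw":6,"tx":-6,"ty":2,"tz":2,"spin":12},{"claw":6,"tx":-7.3,"ty":2.4,"tz":3,"spin":14.4},{"claw":6,"tx":-7.3,"ty":2.4,"tz":3,"spin":14.4},{"claw":6,"tx":-7.3,"ty":2.4,"tz":3,"spin":14.4},{"claw":6,"tx":-7.3,"ty":2.4,"tz":3,"spin":14.4},{"claw":6,"tx":-7.3,"ty":2.4,"tz":3,"spin":14.4},{"claw":6,"tx":-7.3,"ty":2.4,"tz":3,"spin":14.4}]}'
python3 - <<'E'
from h import *
w=cap('wrist','w1.png');t=cap('top','top1.png');cap('scene','scene2.png')
np.set_printoptions(precision=4,suppress=True);print(w['world_from_camera'],w['fx'],w['k1'])
a=cv2.imread('pics/w1.png');b=cv2.resize(cv2.imread('pics/scene2.png')[140:290,290:450],None,fx=1.5,fy=1.5)
a[:b.shape[0],-b.shape[1]:]=b   # inset: fixture from scene
cv2.imwrite('pics/wi.png',a)
plan((.4688,.215,.16,139.9))
for n,x,y in(('hub',0,0),('small',.145,-.02)):
    c,s=np.cos(.871),np.sin(.871);print(n,proj(w,[.4385+c*x-s*y,.179+s*x+c*y,.027]))
E
```

```text
time_s: 4.82
tcp_pos: [0.4684, 0.2116, 0.1632]
orientation: [[-0.639, -0.769, 0.001], [-0.769, 0.639, 0.0], [-0.001, -0.001, -1.0]]
ft_force: [-0.7, 0.1, -0.2]
opening: 0.06
finger_force: 0.0
[[-0.7689  0.6077  0.199   0.4185]
 [ 0.6394  0.7312  0.2378  0.149 ]
 [-0.001   0.3101 -0.9507  0.3055]
 [ 0.      0.      0.      1.    ]] 278.90328419645124 0.01416246653084829
t 4.97 tcp [0.4683 0.2118 0.1628] yaw 140.3 q6 -0.6 open 0.0599 F [-0.4  0.6  0.2] tilt [-0.0004 -0.0003]
tx -0.28 ty 0.16 tz 0.28 spin 0.4
hub [323.2833 149.3894]
small [304.5392 276.621 ]
```

View pics/wi.png

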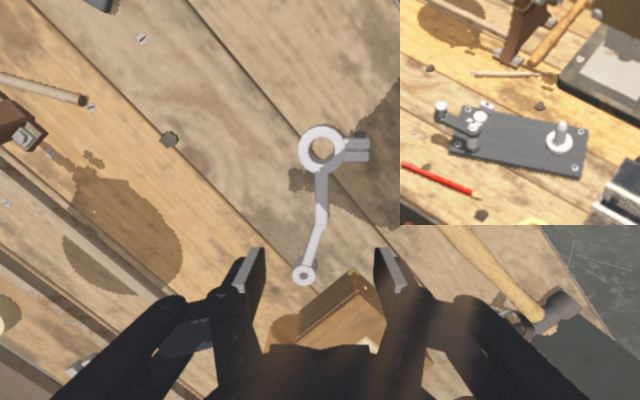

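The inset shows the strap swung out past the plate's end. The wrist view shows the lever with its bore at about (322,150) and small hole at (304,276), within 1–2 px of the prediction. I'll refine it with a mask.

Run:
```python
from h import *
w=load('wrist');f=w['frame'];hsv=cv2.cvtColor(f,cv2.COLOR_RGB2HSV)
m=((hsv[...,1]<45)&(hsv[...,2]>90)).astype(np.uint8)*255
m[:100]=0;m[300:]=0;m[:,:280]=0;m[:,380:]=0
cs,h=cv2.findContours(m,cv2.RETR_CCOMP,cv2.CHAIN_APPROX_NONE)
C=[]
for c,k in zip(cs,h[0]):
    if len(c)>12: print(len(c),cv2.contourArea(c),cv2.boundingRect(c),'hole' if k[3]>=0 else 'outer',np.round(cv2.fitEllipse(c)[0],1),np.round(cv2.fitEllipse(c)[1],1))
# arm centreline at rows across the inner arm
for r in (178,184,190,196,202):
    x=np.where(m[r,300:345])[0]+300; e=[pt(w,x[0]-.5,r,.03),pt(w,x[-1]+.5,r,.03)]; print(r,x[0],x[-1],np.round((e[0]+e[1])/2,4),np.round(np.linalg.norm(e[0]-e[1]),4))
cv2.imwrite('pics/m.png',np.hstack([cv2.resize(f[110:300,280:380,::-1],None,fx=3,fy=3),cv2.resize(cv2.cvtColor(m,cv2.COLOR_GRAY2BGR)[110:300,280:380],None,fx=3,fy=3)]))
```

```text
407 4018.5 (292, 125, 78, 161) outer [322.1 194.4] [ 77.8 152.6]
65 428.5 (309, 137, 26, 24) hole [321.3 148.1] [22.5 24.5]
178 314 327 [0.4586 0.199  0.03  ] 0.0141
184 314 327 [0.4626 0.2038 0.03  ] 0.0142
190 314 327 [0.4667 0.2086 0.03  ] 0.0143
196 315 327 [0.4704 0.2139 0.03  ] 0.0134
202 315 327 [0.4745 0.2189 0.03  ] 0.0135
```

View pics/m.png

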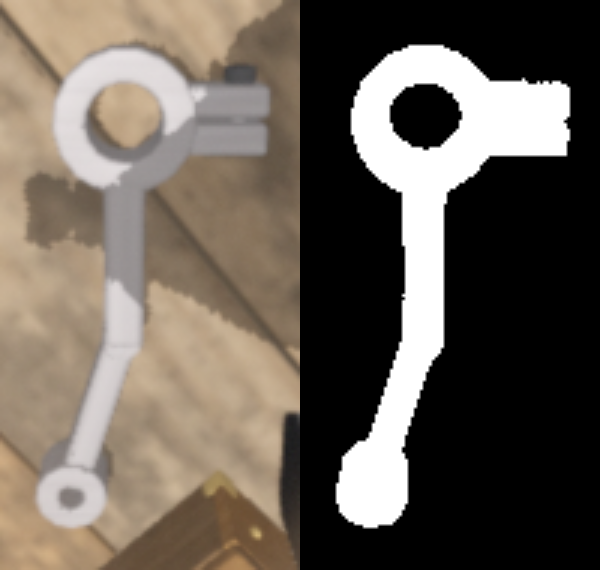

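The crop gives the top-face centres: hub at (321.7,149.1), small end at (303.6,275.1). The arm's mask width back-projects to 14 mm as it should.

Run:
```python
from h import *
w=load('wrist')
a=pt(w,321.7,149.1,.03);b=pt(w,303.6,275.1,.024);d=(b-a)[:2]
th=np.arctan2(d[1],d[0])+np.arctan2(20,145)
print(a,b,np.linalg.norm(d),'expect',np.hypot(.145,.02),'th',th,np.degrees(th))
B=a[:2]+.047*np.array([np.cos(th),np.sin(th)]);print(B)
plan((*B,.03,np.degrees(th)+90))
# arm edges direction
p,q=np.array([.4586,.199]),np.array([.4667,.2086]);v=q-p;print(np.degrees(np.arctan2(v[1],v[0])))
for x in(p,q):print('offset of arm mid from line',-np.sin(th)*(x-a[:2])[0]+np.cos(th)*(x-a[:2])[1])
```

```text
[0.43929634 0.17747072 0.03      ] [0.54809135 0.27618541 0.024     ] 0.14690453987929677 expect 0.14637281168304447 th 0.8739249169431429 50.0722093521631
[0.46946196 0.21351286]
t 4.97 tcp [0.4683 0.2118 0.1628] yaw 140.3 q6 -0.6 open 0.0599 F [-0.4  0.6  0.2] tilt [-0.0004 -0.0003]
tx -0.20 ty 0.02 tz 13.28 spin 0.2
49.84400037508069
offset of arm mid from line -0.000985130393077873
offset of arm mid from line -0.0010351593163869174
```

```bash
python3 -m jog '{"rows":[{"claw":5,"tx":-0.2,"ty":0,"tz":3,"spin":0},{"claw":5,"tx":-0.2,"ty":0,"tz":6,"spin":0},{"claw":5,"tx":-0.2,"ty":0,"tz":9,"spin":0},{"claw":5,"tx":-0.2,"ty":0,"tz":12,"spin":0},{"claw":5,"tx":-0.2,"ty":0,"tz":14,"spin":0},{"claw":5,"tx":-0.2,"ty":0,"tz":15.2,"spin":0},{"claw":5,"tx":-0.2,"ty":0,"tz":15.7,"spin":0},{"claw":5,"tx":-0.2,"ty":0,"tz":15.7,"spin":0}]}'
python3 - <<'E'
from h import *
plan((.4695,.2135,.005,140.1))
E
```

```text
time_s: 5.63
tcp_pos: [0.4687, 0.2135, 0.0045]
orientation: [[-0.638, -0.77, -0.002], [-0.77, 0.638, -0.001], [0.002, 0.001, -1.0]]
ft_force: [0.5, 0.5, -0.5]
opening: 0.05
finger_force: 0.0
t 5.63 tcp [0.4687 0.2135 0.0045] yaw 140.3 q6 -0.59 open 0.05 F [ 0.5  0.5 -0.5] tilt [0.0015 0.001 ]
tx -0.05 ty -0.06 tz -0.05 spin 0.2
```

Close and check, then lift.

```bash
python3 -m jog '{"rows":[{"claw":3,"tx":0,"ty":0,"tz":0,"spin":0},{"claw":0.8,"tx":0,"ty":0,"tz":0,"spin":0},{"claw":0.8,"tx":0,"ty":0,"tz":0,"spin":0},{"claw":0.8,"tx":0,"ty":0,"tz":0,"spin":0},{"claw":0.8,"tx":0,"ty":0,"tz":0,"spin":0},{"claw":0.8,"tx":0,"ty":0,"tz":0,"spin":0},{"claw":0.8,"tx":0,"ty":0,"tz":0,"spin":0},{"claw":0.8,"tx":0,"ty":0,"tz":0,"spin":0}]}'
```

```text
time_s: 6.3
tcp_pos: [0.47, 0.2143, 0.0066]
orientation: [[-0.638, -0.77, 0.002], [-0.77, 0.638, 0.001], [-0.002, -0.001, -1.0]]
ft_force: [-1.5, 0.3, 6.5]
opening: 0.0127
finger_force: 59.5
```

```bash
python3 -m jog '{"rows":[{"claw":0.8,"tx":0,"ty":0,"tz":-0.7,"spin":0},{"claw":0.8,"tx":0,"ty":0,"tz":-2,"spin":0},{"claw":0.8,"tx":0,"ty":0,"tz":-4,"spin":0},{"claw":0.8,"tx":0,"ty":0,"tz":-6.5,"spin":0},{"claw":0.8,"tx":0,"ty":0,"tz":-9,"spin":0},{"claw":0.8,"tx":0,"ty":0,"tz":-11.5,"spin":0},{"claw":0.8,"tx":0,"ty":0,"tz":-13.5,"spin":0},{"claw":0.8,"tx":0,"ty":0,"tz":-14.5,"spin":0}]}'
python3 - <<'E'
from h import *
print(get_state()['ft_torque'])
th=1.9335;c,s=np.cos(th),np.sin(th)
# balance offset in fixture frame
B=np.array([.533,-.225])+.047*np.array([c,s]);print(B)
plan((*B,.15,np.degrees(th)+90))
E
```

```text
time_s: 6.97
tcp_pos: [0.4701, 0.2142, 0.1533]
orientation: [[-0.638, -0.77, 0.003], [-0.77, 0.638, 0.001], [-0.003, -0.002, -1.0]]
ft_force: [0.8, 0.7, -4.3]
opening: 0.0126
finger_force: 59.1
[ 0.04858527 -0.10749159  0.03942483]
[ 0.51632424 -0.18105777]
t 6.97 tcp [0.4701 0.2142 0.1533] yaw 140.4 q6 -0.59 open 0.0126 F [ 0.8  0.7 -4.3] tilt [-0.0026 -0.0019]
tx 27.49 ty -28.77 tz 0.31 spin -60.4
```

```bash
python3 -m jog '{"rows":[{"claw":0.8,"tx":0.6,"ty":-0.6,"tz":0,"spin":-1.5},{"claw":0.8,"tx":2,"ty":-2,"tz":0,"spin":-4.5},{"claw":0.8,"tx":4,"ty":-4.2,"tz":0,"spin":-9},{"claw":0.8,"tx":6,"ty":-6.3,"tz":0,"spin":-13.5},{"claw":0.8,"tx":8,"ty":-8.4,"tz":0,"spin":-18},{"claw":0.8,"tx":10,"ty":-10.5,"tz":0,"spin":-22.5},{"claw":0.8,"tx":12,"ty":-12.6,"tz":0,"spin":-27},{"claw":0.8,"tx":13.5,"ty":-14.1,"tz":0,"spin":-30}]}'
python3 - <<'E'
from h import *
plan((.5163,-.1811,.15,200.8))
E
```

```text
time_s: 7.63
tcp_pos: [0.4913, 0.0179, 0.15]
orientation: [[-0.164, -0.986, -0.001], [-0.986, 0.164, -0.001], [0.001, 0.001, -1.0]]
ft_force: [0.2, 0.5, -4.9]
opening: 0.0123
finger_force: 59.0
t 7.63 tcp [0.4913 0.0179 0.15  ] yaw 170.5 q6 -1.52 open 0.0123 F [ 0.2  0.5 -4.9] tilt [0.0007 0.0007]
tx 19.22 ty -5.73 tz 0.01 spin -30.3
```

```bash
python3 -m jog '{"rows":[{"claw":0.8,"tx":2.4,"ty":-0.7,"tz":0,"spin":-4},{"claw":0.8,"tx":5.4,"ty":-1.6,"tz":0,"spin":-8.5},{"claw":0.8,"tx":8.4,"ty":-2.5,"tz":0,"spin":-13},{"claw":0.8,"tx":11.4,"ty":-3.4,"tz":0,"spin":-18},{"claw":0.8,"tx":14.4,"ty":-4.3,"tz":0,"spin":-23},{"claw":0.8,"tx":17,"ty":-5.1,"tz":0,"spin":-27},{"claw":0.8,"tx":18.7,"ty":-5.6,"tz":0,"spin":-29.7},{"claw":0.8,"tx":19.2,"ty":-5.7,"tz":0,"spin":-30.3}]}'
python3 -m jog '{"rows":[{"claw":0.8,"tx":0,"ty":0,"tz":0.5,"spin":0},{"claw":0.8,"tx":0,"ty":0,"tz":1,"spin":0},{"claw":0.8,"tx":0,"ty":0,"tz":1.5,"spin":0},{"claw":0.8,"tx":0,"ty":0,"tz":2,"spin":0},{"claw":0.8,"tx":0,"ty":0,"tz":2.5,"spin":0},{"claw":0.8,"tx":0,"ty":0,"tz":2.5,"spin":0},{"claw":0.8,"tx":0,"ty":0,"tz":2.5,"spin":0},{"claw":0.8,"tx":0,"ty":0,"tz":2.5,"spin":0}]}' >/dev/null
python3 - <<'E'
from h import *
plan((.5163,-.1811,.125,200.8))
w=cap('wrist','w2.png');s=cap('scene','scene3.png')
a=cv2.resize(w['frame'][60:310,200:440,::-1],None,fx=1.6,fy=1.6);b=cv2.resize(s['frame'][150:250,310:430,::-1],None,fx=4,fy=4)[:400,:410]
cv2.imwrite('pics/v3.png',np.hstack([a,b]))
th=1.9335;c,q=np.cos(th),np.sin(th)
for n,x,y,z in(('seat',0,0,.024),('pintop',0,0,.072),('nest',.145,-.02,.024)):print(n,proj(w,[.533+c*x-q*y,-.225+q*x+c*y,z]))
E
```

```text
time_s: 8.3
tcp_pos: [0.5157, -0.1817, 0.1499]
orientation: [[0.353, -0.936, -0.0], [-0.936, -0.353, -0.001], [0.001, 0.001, -1.0]]
ft_force: [-1.0, 0.0, -4.7]
opening: 0.013
finger_force: 59.0
t 8.97 tcp [ 0.5159 -0.1786  0.1255] yaw -159.3 q6 -2.4 open 0.0128 F [ 0.1 -0.6 -5.1] tilt [ 0.0002 -0.0001]
tx 0.24 ty 0.05 tz 0.05 spin -0.1
seat [320.01734387 150.01222053]
pintop [320.23874321 158.99319879]
nest [300.76330228 292.60184392]
```

View pics/v3.png

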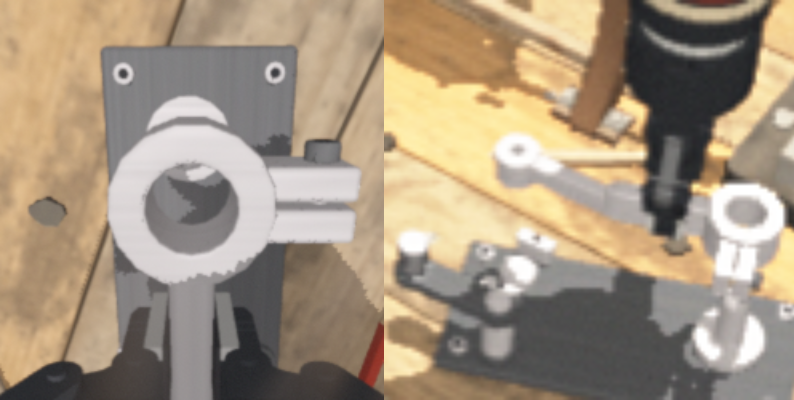

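The wrist view (1.6x crop) shows the hub top centred at crop (192,203) and the fixture's corner screws at (123,73) and (275,73). The scene view shows the lever held level above the fixture, with the strap out to the left. Now compare the hub with the pin.

Run:
```python
from h import *
np.set_printoptions(precision=4,suppress=True)
w=load('wrist')
P=lambda x,y,z:pt(w,200+(x+.5)/1.6-.5,60+(y+.5)/1.6-.5,z)
th=1.9335;R=np.array([[np.cos(th),-np.sin(th)],[np.sin(th),np.cos(th)]]);o=np.array([.533,-.225])
for x,y in((123,73),(275,73)):print('screw fix mm',R.T@(P(x,y,.019)[:2]-o)*1e3,'nominal -34,-34 / -34,46')
s0=P(187,96,.024);print('seat far edge',R.T@(s0[:2]-o)*1e3,'nominal -23,0')
h=P(192,203,.149);print('hub',h,R.T@(h[:2]-o)*1e3)
for x,y in((109,203),(275,203)):print(R.T@(P(x,y,.149)[:2]-o)*1e3)
# scene view: fixture and small end / hub in scene3 crop (4x from 310,150)
s=load('scene');Q=lambda x,y,z:pt(s,310+(x-384+.5)/4-.5,150+(y+.5)/4-.5,z)
h=Q(747,213,.149);m=Q(518,151,.143);print('scene hub',R.T@(h[:2]-o)*1e3,'small',R.T@(m[:2]-o)*1e3)
b=Q(728,338,.024);print('scene seat',R.T@(b[:2]-o)*1e3)
```

```text
screw fix mm [-36.5615 -36.3847] nominal -34,-34 / -34,46
screw fix mm [-36.3378  43.5557] nominal -34,-34 / -34,46
seat far edge [-25.056   -2.7477] nominal -23,0
hub [ 0.5336 -0.2251  0.149 ] [-0.2896 -0.4949]
[ -0.3486 -23.3119]
[-0.2236 22.3245]
scene hub [2.2137 0.6496] small [147.3891 -19.3067]
scene seat [-0.7548 -0.2244]
```

```bash
python3 -m jog '{"rows":[{"claw":0.8,"tx":0.1,"ty":-0.1,"tz":0,"spin":0},{"claw":0.8,"tx":0.25,"ty":-0.15,"tz":0.3,"spin":0},{"claw":0.8,"tx":0.25,"ty":-0.15,"tz":1.3,"spin":0},{"claw":0.8,"tx":0.25,"ty":-0.15,"tz":2.3,"spin":0},{"claw":0.8,"tx":0.25,"ty":-0.15,"tz":3.3,"spin":0},{"claw":0.8,"tx":0.25,"ty":-0.15,"tz":4.2,"spin":0},{"claw":0.8,"tx":0.25,"ty":-0.15,"tz":4.5,"spin":0},{"claw":0.8,"tx":0.25,"ty":-0.15,"tz":4.5,"spin":0}]}'
python3 - <<'E'
from h import *
plan((.5163,-.1811,.08,200.8))
w=cap('wrist','w3.png');s=cap('scene','scene4.png')
a=cv2.resize(w['frame'][110:235,250:390,::-1],None,fx=3,fy=3);b=cv2.resize(s['frame'][170:263,325:420,::-1],None,fx=4,fy=4)
cv2.imwrite('pics/v4.png',np.hstack([a,b[:375]] if b.shape[0]>=375 else [a[:b.shape[0]],b]))
t=cap('top','top4.png')
E
```

```text
time_s: 9.73
tcp_pos: [0.5172, -0.1802, 0.0789]
orientation: [[0.353, -0.936, -0.002], [-0.936, -0.353, 0.001], [-0.002, 0.002, -1.0]]
ft_force: [-0.5, 0.5, -4.9]
opening: 0.0127
finger_force: 59.0
t 9.73 tcp [ 0.5172 -0.1802  0.0789] yaw -159.3 q6 -2.4 open 0.0127 F [-0.5  0.5 -4.9] tilt [-0.0018  0.0017]
tx 0.05 ty 0.11 tz -0.11 spin -0.1
```

View pics/v4.png

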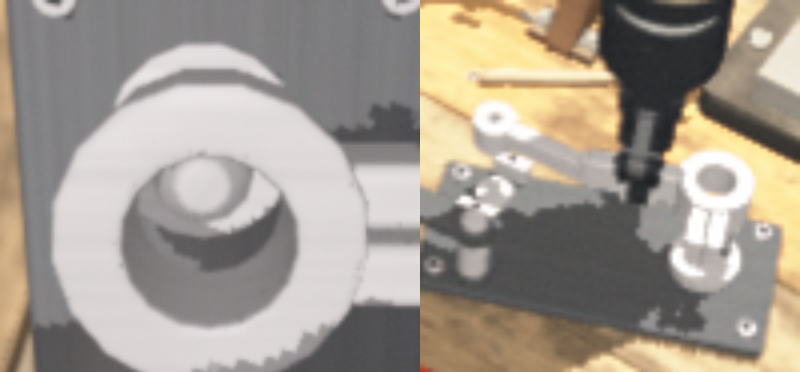

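The wrist crop (3x, origin 250,110) shows the pin tip through the bore at (201,184) and the bore's top rim centred at (209.5,240). The scene crop shows the hub directly over the seat.

Run:
```python
from h import *
np.set_printoptions(precision=2,suppress=True)
w=load('wrist');s=load('scene')
P=lambda x,y,z:pt(w,250+(x+.5)/3-.5,110+(y+.5)/3-.5,z)[:2]
Q=lambda x,y,z:pt(s,325+(x-420+.5)/4-.5,170+(y+.5)/4-.5,z)[:2]
th=1.9335;R=np.array([[np.cos(th),-np.sin(th)],[np.sin(th),np.cos(th)]]);o=np.array([.533,-.225])
f=lambda p:R.T@(p-o)*1e3
ht=.0789-.0066+.03
print('pin',f(P(201,184,.072)),'bore',f(P(209.5,240,ht)),'hubouter',f(P(209.5,232,ht)),'w',np.linalg.norm(P(121,240,ht)-P(298,240,ht)), np.linalg.norm(P(209,152,ht)-P(209,327,ht)))
for x,y in((54,3),(404,1)):print('screw',f(P(x,y,.019)))
print('scene hub',f(Q(718,180,ht)),'small',f(Q(493,117,ht-.006)),'screws',f(Q(764,231,.019)),f(Q(747,327,.019)),f(Q(461,172,.019)),f(Q(433,264,.019)),'nom -34,-34/-34,46/170,-34/170,46')
```

```text
pin [-2.94 -2.7 ] bore [-0.86 -1.27] hubouter [-2.08 -1.26] w 0.02606357010266324 0.02673984670998993
screw [-34.08 -36.53]
screw [-34.26  43.63]
scene hub [-0.11 -1.64] small [147.1  -22.29] screws [-35.96 -35.88] [-35.76  43.32] [169.44 -35.08] [169.13  44.35] nom -34,-34/-34,46/170,-34/170,46
```

```bash
python3 -m jog '{"rows":[{"claw":0.8,"tx":0.1,"ty":-0.05,"tz":0,"spin":0},{"claw":0.8,"tx":0.17,"ty":-0.1,"tz":0,"spin":0},{"claw":0.8,"tx":0.17,"ty":-0.1,"tz":0.3,"spin":0},{"claw":0.8,"tx":0.17,"ty":-0.1,"tz":0.6,"spin":0},{"claw":0.8,"tx":0.17,"ty":-0.1,"tz":0.9,"spin":0},{"claw":0.8,"tx":0.17,"ty":-0.1,"tz":1.1,"spin":0},{"claw":0.8,"tx":0.17,"ty":-0.1,"tz":1.1,"spin":0},{"claw":0.8,"tx":0.17,"ty":-0.1,"tz":1.1,"spin":0}]}'
python3 - <<'E'
from h import *
plan((.5163,-.1811,.051,200.8))
w=cap('wrist','w5.png');s=cap('scene','scene5.png');np.savez('w5.npz',**w)
a=cv2.resize(w['frame'][110:235,250:390,::-1],None,fx=3,fy=3);b=cv2.resize(s['frame'][170:263,325:420,::-1],None,fx=4,fy=4)
cv2.imwrite('pics/v5.png',np.hstack([a[:b.shape[0]],b]))
E
```

```text
time_s: 10.55
tcp_pos: [0.5194, -0.1818, 0.0691]
orientation: [[0.353, -0.936, -0.0], [-0.936, -0.353, 0.0], [-0.0, 0.0, -1.0]]
ft_force: [-0.5, -0.2, -4.4]
opening: 0.0124
finger_force: 59.0
t 10.55 tcp [ 0.5194 -0.1818  0.0691] yaw -159.3 q6 -2.4 open 0.0124 F [-0.5 -0.2 -4.4] tilt [-0.0004  0.0004]
tx -0.17 ty 0.27 tz 1.81 spin -0.1
```

View pics/v5.png

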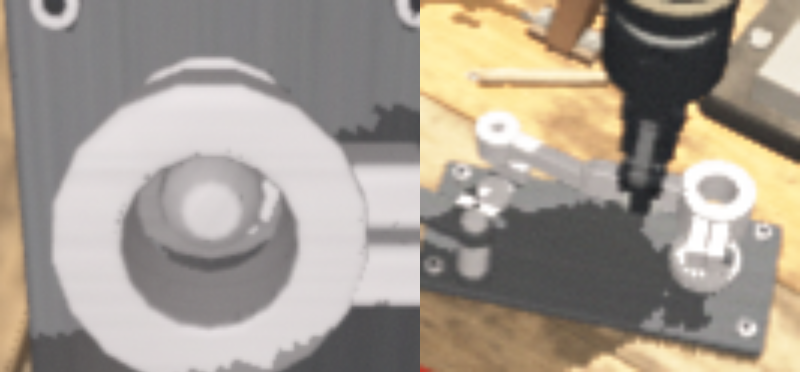

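The pin tip is now at (211,211) in the crop and the bore rim centre at (209.5,240), so the tip has just entered the bore.

Run:
```python
from h import *
np.set_printoptions(precision=2,suppress=True)
w=load('wrist')
P=lambda x,y,z:pt(w,250+(x+.5)/3-.5,110+(y+.5)/3-.5,z)[:2]
th=1.9335;R=np.array([[np.cos(th),-np.sin(th)],[np.sin(th),np.cos(th)]]);o=np.array([.533,-.225])
f=lambda p:R.T@(p-o)*1e3
ht=.0691-.0066+.03
print('pin',f(P(211,211,.072)),'bore',f(P(209.5,240,ht)),'bore-bottom(centre x from rim arc 140..278, low edge y 258)',f(P(209,258,ht-.03)),f(P(140,215,ht-.03)),f(P(278,215,ht-.03)))
s=load('scene');Q=lambda x,y,z:pt(s,325+(x-420+.5)/4-.5,170+(y+.5)/4-.5,z)[:2]
print('scene hub',f(Q(719,189,ht)),'small',f(Q(496,128,ht-.006)),'screws',f(Q(764,231,.019)),f(Q(747,327,.019)))
```

```text
pin [-2.57 -2.5 ] bore [-3.11 -2.79] bore-bottom(centre x from rim arc 140..278, low edge y 258) [ 8.66 -2.86] [  0.42 -15.44] [0.5  9.78]
scene hub [-1.76 -2.83] small [144.73 -22.03] screws [-35.96 -35.88] [-35.76  43.32]
```

Hub and pin now agree to 0.6 mm, and the small end to about 1 mm. I descend the last 1.9 cm slowly.

```bash
python3 -m jog '{"rows":[{"claw":0.8,"tx":-0.04,"ty":0.03,"tz":0.2,"spin":0},{"claw":0.8,"tx":-0.04,"ty":0.03,"tz":0.5,"spin":0},{"claw":0.8,"tx":-0.04,"ty":0.03,"tz":0.8,"spin":0},{"claw":0.8,"tx":-0.04,"ty":0.03,"tz":1.1,"spin":0},{"claw":0.8,"tx":-0.04,"ty":0.03,"tz":1.4,"spin":0},{"claw":0.8,"tx":-0.04,"ty":0.03,"tz":1.7,"spin":0},{"claw":0.8,"tx":-0.04,"ty":0.03,"tz":1.9,"spin":0},{"claw":0.8,"tx":-0.04,"ty":0.03,"tz":1.9,"spin":0}]}'
python3 -m jog '{"rows":[{"claw":0.8,"tx":0,"ty":0,"tz":0,"spin":0},{"claw":0.8,"tx":0,"ty":0,"tz":0,"spin":0},{"claw":0.8,"tx":0,"ty":0,"tz":0,"spin":0},{"claw":0.8,"tx":0,"ty":0,"tz":0,"spin":0},{"claw":0.8,"tx":0,"ty":0,"tz":0,"spin":0},{"claw":0.8,"tx":0,"ty":0,"tz":0,"spin":0},{"claw":0.8,"tx":0,"ty":0,"tz":0,"spin":0},{"claw":0.8,"tx":0,"ty":0,"tz":0,"spin":0}]}'
python3 - <<'E'
from h import *
w=cap('wrist','w6.png');s=cap('scene','scene6.png')
z=[get_state()['tcp_pos'] for _ in range(1)]
for i in range(4): cap('top'); z.append(get_state()['tcp_pos'])
print(np.round(z,4))
a=cv2.resize(w['frame'][110:235,250:390,::-1],None,fx=3,fy=3);b=cv2.resize(s['frame'][170:263,325:420,::-1],None,fx=4,fy=4)
cv2.imwrite('pics/v6.png',np.hstack([a[:b.shape[0]],b]))
E
```

```text
time_s: 11.32
tcp_pos: [0.5188, -0.1814, 0.0498]
orientation: [[0.353, -0.936, -0.001], [-0.936, -0.353, 0.0], [-0.001, 0.001, -1.0]]
ft_force: [-0.8, -0.2, -5.0]
opening: 0.0126
finger_force: 59.0
time_s: 11.98
tcp_pos: [0.5192, -0.1816, 0.0504]
orientation: [[0.353, -0.936, 0.0], [-0.936, -0.353, -0.0], [0.0, 0.0, -1.0]]
ft_force: [-0.2, 0.1, -4.5]
opening: 0.0127
finger_force: 59.0
[[ 0.5192 -0.1816  0.0504]
 [ 0.5192 -0.1816  0.0503]
 [ 0.5192 -0.1816  0.0504]
 [ 0.5191 -0.1816  0.0503]
 [ 0.5192 -0.1816  0.0503]]
```

View pics/v6.png

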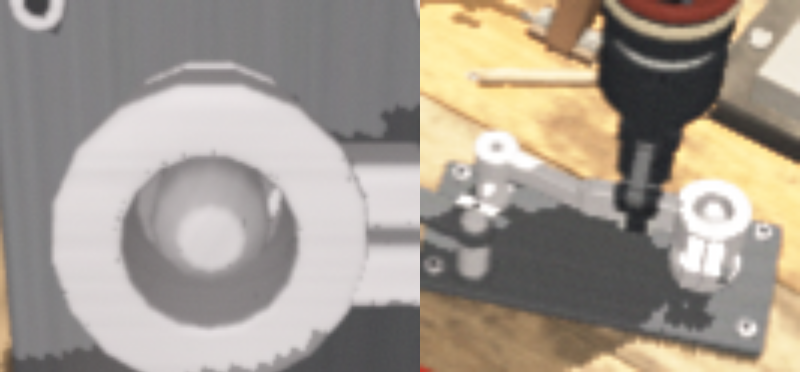

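The pin tip at (210,238) sits concentric in the bore rim at (209.5,240), with the hub top nearly level with the pin tip. That leaves about 2 cm of daylight. The small end is over the nest, the strap is clear, and the force is only the lever's weight.

```bash
python3 -c "
from plant import ctrl
print(ctrl.sign_off())"
```

```text
the job is handed in; nothing more can be done
None
```

The job is handed in: the strap is swung clear, and the gripper alone holds the lever still and level, its hub started over the pin about 2 cm above the seat, small end over the nest; the oil can, flux jar and brass ring were not touched.

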